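Bring the hook round and hang up the scoop

ROBOT

A 6-joint arm with a two-finger parallel gripper is mounted at the origin on the work surface. World frame = base frame: x ahead of the robot, y to its left, z up, the work surface at z = 0. Lengths are in m, angles in rad, forces in N, time in s.
With the tool pointing down it reaches from about 0.35 to 0.975 m from the base axis. Payload 4.9 kg.
Tool frame: the origin (TCP) lies at the very end of the fingers, on their centre line; the grasp point (between the pads) lies ctrl.hold_point_z behind it (ctrl.hold_point_z is the distance from the TCP to the grasp point, in m); z points along the fingers, y is the line along which they close (so a half turn about z gives the same grasp; the last joint's range is limited). The gripper opens to 85 mm and grips with 20 to 120 N. Pads are 22 mm wide; open, the fingers measure 114 mm over their backs; the gripper's body (76 mm by 85 mm) begins 54 mm behind the grasp point. The pads swing forward as they close: fully open they stand 13 mm farther back than shut.
Start: joints at [-1.267, 0.053, 1.613, -0, 1.476, -0.119], TCP at [0.256, -0.57, 0.21] pointing down, gripper open.
Joint ranges: [-3.01, 3.01], [-1.01, 2.22], [0.06, 2.58], [-1.02, 4.17], [0.09, 2.62], [-3.14, 3.14]. Speed limits (rad/s): [2.57, 2.57, 3.14, 3.14, 3.14, 3.14].

INTERFACE

Orientations are given as a rotation vector (axis times angle).
In Python, from station import ctrl gives the robot as it stands. The module is installed in compiled form; this text tells all that it offers.
- The arm moves only by the tool jog_arm, never from a script. Its argument "deltas" is a list of rows, each a list of 3 entries, a list of its own where there are three numbers: the closure, from -1 (fully open) to 1 (shut), then the shift along the world's x, y, z scaled (see below), then the turn, a rotation vector about the world's x, y, z scaled (see below). A call has 1 to 12 rows; each row is the pose to reach, as a shift and turn from the pose commanded when the call began, turning the shorter way round; what a row does not reach only later rows make up. The controller multiplies each number of a shift by 0.4 m and each number of a turn by 180 degrees. A row lasts 1/12 s, in which the tool goes at most 41.7 mm and 7.16 degrees, less where a joint would pass 70% of its speed; a pose out of reach is approached as far as the arm can. A call with a number of a shift or a turn outside -1 to 1 is refused whole. A call with a gripper value outside its range is refused whole. The fingers move at their own pace and stop on an object; "squeeze" is the grip in N (left out, the last holds). Time passes only in rows, so rows that repeat a pose let the fingers close. It gives the time, the measured TCP pose, the force, the opening and the grip force at its end, in the units of the state.
- ctrl.get_obs(): the state, without advancing time (a new reading comes with each control period).
- ctrl.get_image(name): name is "scene" or "side" or "wrist"; returns the picture (400x640x3 uint8, red, green, blue); there is no depth.
- ctrl.get_calibration(name): a dict with "K" (3x3 intrinsics, pixels), "extrinsics" (4x4, takes a point from world to camera coordinates). Camera axes: x right, y down, z forward; pixel columns grow to the right and rows downward; lengths in m; the calibration is good to about 2 mm. A picture is of the moment at which its call begins: read the wrist's pose just before it. get_calibration takes no time and is no camera call; for the wrist camera it gives the pose at the moment of the call.
- ctrl.finish_job(): hands the job in; it is judged then, once.
The state is a dict: "t": time; "q": joint angles; "dq": joint speeds; "effort": joint torques, N m; "tool_pos": TCP position; "tool_rot": TCP orientation; "contact_force": force on the tool from outside, world axes, zero at the start; "wrist_torque": the same for the moment, N m; "opening": finger opening in m; "grip_force": force on a finger pad.
Only numpy, scipy, OpenCV 4.12 (cv2) and the standard library are available. Lean on these libraries where they do the work, as an engineer would, in place of code of your own. Each camera call takes 0.05 s, during which the arm holds its last target. There are 200 camera calls.

TASK

Turn the turntable anticlockwise (seen from above) until it meets its stop, which brings its hook round to the front, and only then hang the steel measuring scoop on that hook by the ring at the end of its handle. Let the scoop hang freely and leave the turntable at its stop. The things riding on the turntable must stay upright on it, and the other things on the bench must stay where they are.

Things in the scene. Friction and masses are not known exactly. Their poses are not given: they have to be found in the camera images.
- foot: the fixed round grey foot under the white plastic turntable; origin at the centre of its underside on the bench, on the turning axis. The white disc above it is 300 mm across, its top 35 mm above the bench. A steel column 18 mm thick (24 mm at its knob, whose top is 262 mm above the bench) stands on the axis and turns with the disc
- turntable (a joint): angle of the turntable, rad; grows anticlockwise seen from above; it starts somewhere in 0 to 0.4 and meets its stop at 1.4. It turns with light friction (about 0.12 N m) and stays where it is left. At the stop the hook points to the robot's side of the bench, give or take 0.3 rad
- hook (a point): middle of the hook's level rod, 45 mm from the turning axis and 228 mm above the bench (rod centre). The rod is 8 mm thick steel and runs outward from the column to 84 mm from the axis, where it turns straight up. Its frame turns with the turntable: x points along the rod inward to the column (the hook points to -x), z up
- hook_tip (a point): the upper end of the hook's upturned end, 84 mm from the turning axis, 258 mm above the bench, 30 mm above the rod's centre line; 8 mm thick, rounded
- finger_peg (a point): centre of the top of the upright steel finger peg, 20 mm in diameter, that is fixed on the disc 128 mm from the axis and is good for pushing the turntable round; its top is 90 mm above the bench, the disc's top at its foot 35 mm. Seen from above it is 70 degrees anticlockwise of the hook
- scoop: stainless steel measuring scoop, 171 mm long, 0.09 to 0.18 kg, loose, standing on the bench: a round cup 64 mm across at the rim, 52 mm at the foot, 41 mm high, with a flat handle at rim height along its +x that ends in a flat ring. Origin at the centre of the cup's underside, z up out of the cup, x along the handle to the ring
- scoop_grip (a point): point on the handle 57 mm from the cup's axis, 38.5 mm above the underside; the handle is 14 mm wide and 5 mm thick and free from 32 to 91 mm from the axis
- scoop_eye (a point): centre of the ring at the handle's end, 115 mm from the cup's axis and 38.5 mm above its underside; hole 34 mm, outside 48 mm, 5 mm thick, hole axis along the scoop's z
- snack_box: lime green lidded snack box, 84 x 104 x 52 mm, loose on the turntable; origin at the centre of its underside
- tumbler: stainless steel tumbler, 70 mm across the rim, 120 mm high, loose on the turntable; origin at the centre of its underside
- small_cup: little black silicone cup, 56 mm across the rim, 50 mm high, loose on the turntable; origin at the centre of its underside
- container: clear acrylic latch-lid container, 104 x 154 x 87 mm, loose on the bench; origin at the centre of its underside
- jar: jam jar, 68 mm across, 110 mm high, loose on the bench; origin at the centre of its underside
- mug: white mug, 82 mm across, 92 mm high, loose on the bench; origin at the centre of its underside
- spoon: wooden spoon 190 mm long lying on the bench; origin under it
Things that resemble listed ones, but are neither listed nor needed, are in the scene too. What is shaped like the scoop but green or purple is not meant.

How it is judged:
On the way, in this order (a step that is already met when the one before it is completed fails the run):
1. the turntable is turned anticlockwise to its stop (above 1.28 rad) while the scoop is not yet on the hook (ring more than 60 mm from it) (value of joint turntable above 1.28 rad and distance between scoop_eye and hook above 0.06 m), for 0.2 s.
2. the scoop hangs on the hook by its ring (x of scoop_eye in the frame of hook between -0.04 and 0.045 m and y of scoop_eye in the frame of hook between -0.02 and 0.02 m and z of scoop_eye in the frame of hook between -0.03 and 0.003 m and angle between scoop's own z axis and vertical between 1 and 2.1 rad and z of scoop in the frame of hook below -0.08 m), for 0.2 s.
At the end, for the whole second after the job is handed in: Turntable above 1.28 rad; scoop at rest (under 60 mm/s) with its ring's centre along the hook's rod, within 20 mm sideways, 0 to 30 mm below, cup over 80 mm below, z axis within 30 degrees of level; snack box, tumbler, cup upright on the turntable; container, jar, mug, spoon moved under 30 mm (all of step 2 and value of joint turntable above 1.28 rad and linear speed of scoop below 0.06 m/s and angle between each of snack_box, tumbler, small_cup's own z axis and vertical below 0.3 rad and horizontal distance between each of snack_box, tumbler, small_cup and foot below 0.15 m and height (world z) of each of snack_box, tumbler, small_cup above 0.025 m and distance of each of container, jar, mug, spoon from where it was at the start of the episode below 0.03 m); the robot touches nothing.
It fails at once if a thing riding on the turntable is tipped over (angle between any of snack_box, tumbler, small_cup's own z axis and vertical above 0.6 rad).
It fails at once if container, jar, mug or spoon is pushed more than 30 mm (distance of any of container, jar, mug, spoon from where it was at the start of the episode above 0.03 m).
It also fails if it takes over 64 s, if anything falls off the work surface, if the arm or the gripper's body presses on something with over 40 N, if the wrist force passes 120 N, or if a joint passes its speed limit or range.

## Working session

There is one attempt and no reset: what is moved stays moved. The work goes in short steps, Python scripts to look and compute and a tool call to move; the robot and the scene stay as the last step left them, time stands still between calls to the robot, and variables do not carry over. Pictures are saved under pics/ and viewed, at most 10 in all, crops included, and the job is handed in when it is done.

Besides the shell and the picture viewer there is one more tool, called after "Call:" as name(argument=value, ...) on one line, values as JSON. jog_arm: Moves the arm, as the interface text tells. Its arguments: {"type":"object","properties":{"deltas":{"type":"array","items":{"type":"array"}},"squeeze":{"type":"number"}},"required":["deltas"]}

```bash
mkdir -p pics; cat > h.py <<'E'
import numpy as np,cv2
from station import ctrl
def snap(n,f,crop=None,s=1):
    im=ctrl.get_image(n)[:,:,::-1]
    if crop: x0,y0,x1,y1=crop; im=im[y0:y1,x0:x1]
    if s!=1: im=cv2.resize(im,None,fx=s,fy=s,interpolation=cv2.INTER_CUBIC)
    cv2.imwrite('pics/'+f,im)
def cam(n):
    c=ctrl.get_calibration(n); return np.array(c['K']),np.array(c['extrinsics'])
def pix2z(n,u,v,z):
    K,E=cam(n); R=E[:3,:3];c=-R.T@E[:3,3]
    d=R.T@np.linalg.solve(K,[u,v,1]); return c+d*(z-c[2])/d[2]
def proj(n,p):
    K,E=cam(n); q=K@(E[:3,:3]@np.array(p)+E[:3,3]); return q[:2]/q[2]
E
python3 - <<'E'
from h import *
snap('scene','a.png',None,1.25);snap('side','b.png',None,1.25)
o=ctrl.get_obs();print(o['t'],o['tool_pos'],o['tool_rot'],o['opening'],ctrl.hold_point_z)
for n in('scene','side'):
    K,E=cam(n);print(n,K[0,0],(-E[:3,:3].T@E[:3,3]).round(3),E[2,:3].round(3))
E
```

```text
0.1 [ 0.25625874 -0.56938301  0.20928184] [-3.06984287e+00 -6.58829372e-01  2.93814831e-04] 0.08535739974599374 0.0187
scene 511.670364792159 [ 1.249 -1.041  1.341] [-0.424  0.6   -0.678]
side 392.8985238255778 [0.029 0.626 1.1  ] [ 0.398 -0.507 -0.765]
```

View pics/a.png

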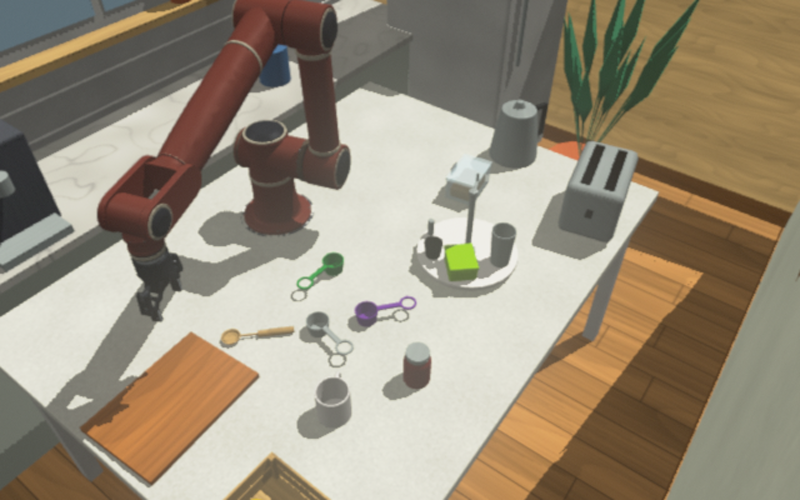

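View pics/b.png

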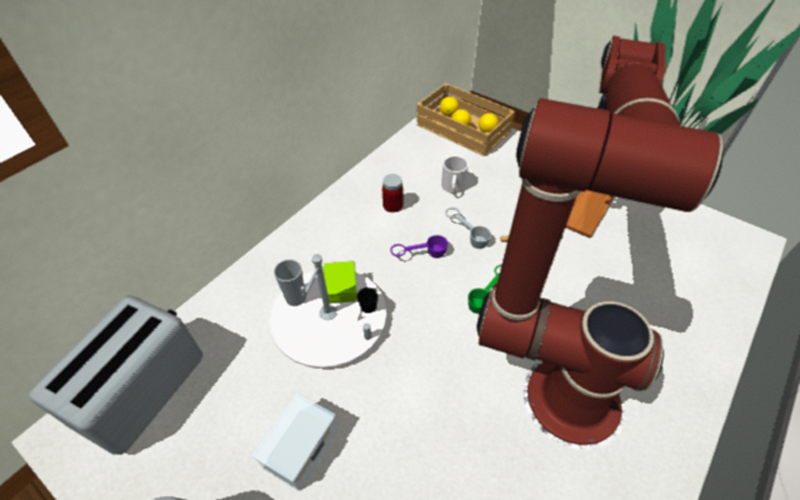

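The scene view shows the steel scoop's cup at about (317,322) and its ring at (345,347). The turntable is around (467,250), with the peg left of the black cup. I'll enlarge both.

```bash
python3 - <<'E'
from h import *
a=ctrl.get_image('scene')[:,:,::-1];b=ctrl.get_image('side')[:,:,::-1]
f=lambda im,x,y,w,h,s:cv2.resize(im[y:y+h,x:x+w],None,fx=s,fy=s,interpolation=cv2.INTER_CUBIC)
# 800x600: two turntables 400x400 left? 
t1=f(a,325,130,100,100,4);t2=f(b,210,195,100,100,4)
s1=f(a,235,245,80,40,5);s2=f(b,340,160,80,40,5)
cv2.imwrite('pics/c.png',np.vstack([np.hstack([t1,t2]),np.hstack([s1,s2])]))
E
```

```text
(no output)
```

View pics/c.png

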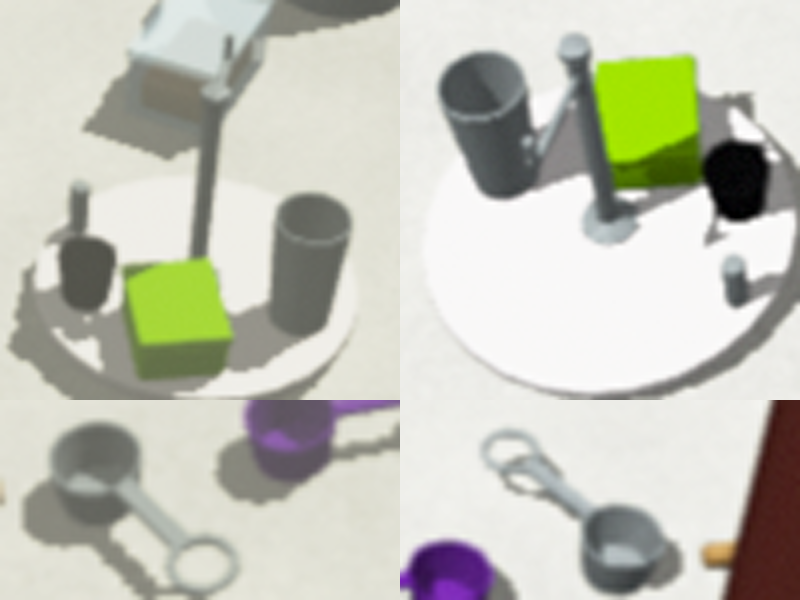

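```bash
python3 - <<'E'
from h import *
for nm,z,s,d in [('knob',.262,(378.2,152),(253.7,205)),('peg',.09,(345,176.3),(293.7,260)),('tip',.258,(382,140.5),(342-210+210,0)),
 ('rim',.041,(254.2,256.4),(384.4,186.6)),('ring',.0385,(275.6,278),(362.4,170.4)),('tumb',.155,(403,184.5),(231,214.5)),('cupb',.085,(347,192),(294.5,233)),
 ('jar',.11,(417*.8,351*.8),(392*.8,181*.8)),('mug',.092,(333*.8,390*.8),(455*.8,165*.8)),('purp',.04,(367*.8,311*.8),(437*.8,242*.8)),('purpring',.0385,(407*.8,302*.8),(399*.8,251*.8)),('greencup',.041,(333*.8,262*.8),(0,0)),('box',.087,(461*.8,250*.8),(340*.8,270*.8))]:
  print(nm,pix2z('scene',*s,z).round(3),pix2z('side',*d,z).round(3))
c=(pix2z('scene',378.2,152,.262)+pix2z('side',253.7,205,.262))/2
for deg in range(0,360,20):
  t=np.deg2rad(deg);p=[c[0]+.084*np.cos(t),c[1]+.084*np.sin(t),.258]
  a=(proj('scene',p)-[325,130])*4;b=(proj('side',p)-[210,195])*4+[400,0]
  print(deg,a.round(),b.round())
E
```

```text
knob [0.6   0.181 0.262] [0.598 0.183 0.262]
peg [0.474 0.177 0.09 ] [0.471 0.176 0.09 ]
tip [0.574 0.249 0.258] [ 1.161 -1.046  0.258]
rim [ 0.432 -0.286  0.041] [ 0.428 -0.285  0.041]
ring [ 0.544 -0.31   0.038] [ 0.538 -0.308  0.038]
tumb [0.701 0.199 0.155] [0.7   0.196 0.155]
cupb [0.526 0.115 0.085] [0.535 0.096 0.085]
jar [ 0.728 -0.255  0.11 ] [ 0.724 -0.249  0.11 ]
mug [ 0.63  -0.449  0.092] [ 0.624 -0.443  0.092]
purp [ 0.514 -0.182  0.04 ] [ 0.51  -0.181  0.04 ]
purpring [ 0.581 -0.091  0.038] [ 0.577 -0.09   0.038]
greencup [ 0.321 -0.096  0.041] [ 3.2   -0.2    0.041]
box [0.613 0.125 0.087] [0.636 0.088 0.087]
0 [298. 128.] [490. -12.]
20 [310. 109.] [466.  16.]
40 [309.  88.] [454.  47.]
60 [298.  67.] [457.  79.]
80 [276.  50.] [475. 108.]
100 [247.  38.] [506. 129.]
120 [215.  32.] [546. 139.]
140 [182.  33.] [590. 137.]
160 [152.  41.] [632. 124.]
180 [130.  55.] [666. 100.]
200 [116.  73.] [688.  70.]
220 [114.  94.] [696.  37.]
240 [124. 115.] [689.   7.]
260 [145. 134.] [669. -19.]
280 [174. 147.] [639. -37.]
300 [209. 154.] [602. -46.]
320 [244. 153.] [562. -44.]
340 [275. 144.] [523. -32.]
```

Peg sits at (0.472, 0.177) and the axis at (0.599, 0.182), so the hook points at about 112°. At the stop it will point to 170–193°. The scoop's cup is at (0.430, −0.286) and its ring at (0.541, −0.309). First I'll move behind the peg with the fingers shut.

Call:
jog_arm(deltas=[[1,[0.375,0.975,0.02],[0,0,0]],[1,[0.375,0.975,0.02],[0,0,0]],[1,[0.375,0.975,0.02],[0,0,0]],[1,[0.375,0.975,0.02],[0,0,0]],[1,[0.375,0.975,0.02],[0,0,0]],[1,[0.375,0.975,0.02],[0,0,0]],[1,[0.375,0.975,0.02],[0,0,0]],[1,[0.375,0.975,0.02],[0,0,0]],[1,[0.375,0.975,0.02],[0,0,0]],[1,[0.375,0.975,0.02],[0,0,0]],[1,[0.375,0.975,0.02],[0,0,0]]], squeeze=80)

```text
t: 1.12
tool_pos: [0.4081, -0.1743, 0.2186]
tool_rot: [-3.067, -0.671, -0.003]
contact_force: [0.2, -0.3, -0.3]
opening: -0.0004
grip_force: 0.0
```

Call:
jog_arm(deltas=[[1,[0.145,1.0,-0.02],[0,0,0]],[1,[0.145,1.0,-0.02],[0,0,0]],[1,[0.145,1.0,-0.02],[0,0,0]],[1,[0.145,1.0,-0.02],[0,0,0]],[1,[0.145,1.0,-0.02],[0,0,0]],[1,[0.145,1.0,-0.02],[0,0,0]],[1,[0.145,1.0,-0.02],[0,0,0]],[1,[0.145,1.0,-0.02],[0,0,0]],[1,[0.145,1.0,-0.02],[0,0,0]],[1,[0.145,1.0,-0.02],[0,0,0]],[1,[0.145,1.0,-0.02],[0,0,0]]])

```text
t: 2.03
tool_pos: [0.4643, 0.224, 0.2099]
tool_rot: [-3.068, -0.667, 0.001]
contact_force: [0.1, 0.1, 0.3]
opening: -0.0001
grip_force: 0.0
```

Call:
jog_arm(deltas=[[1,[0,0,-0.37],[0,0,0]],[1,[0,0,-0.37],[0,0,0]],[1,[0,0,-0.37],[0,0,0]],[1,[0,0,-0.37],[0,0,0]],[1,[0,0,-0.37],[0,0,0]]])

```text
t: 2.45
tool_pos: [0.4593, 0.2175, 0.0554]
tool_rot: [3.07, 0.658, -0.021]
contact_force: [-1.0, 0.4, -0.5]
opening: -0.0001
grip_force: 0.0
```

```bash
python3 - <<'E'
from h import *
o=ctrl.get_obs();p=o['tool_pos'];print(p,o['contact_force'])
f=lambda a,r=.133:np.array([.599+r*np.cos(np.deg2rad(a)),.182+r*np.sin(np.deg2rad(a))])
for s in (0,198,231):
  base=p[:2] if s==0 else f(s)
  print(s,[list(((f((s or 162)+3*k)-base)/.4).round(3)) for k in range(1,13)])
E
```

```text
[0.45925822 0.21751614 0.05537832] [-1.04413626  0.35705788 -0.48767478]
0 [[np.float64(0.028), np.float64(-0.003)], [np.float64(0.024), np.float64(-0.02)], [np.float64(0.021), np.float64(-0.037)], [np.float64(0.019), np.float64(-0.054)], [np.float64(0.017), np.float64(-0.071)], [np.float64(0.017), np.float64(-0.089)], [np.float64(0.017), np.float64(-0.106)], [np.float64(0.019), np.float64(-0.124)], [np.float64(0.021), np.float64(-0.141)], [np.float64(0.024), np.float64(-0.158)], [np.float64(0.028), np.float64(-0.175)], [np.float64(0.033), np.float64(-0.192)]]
198 [[np.float64(0.006), np.float64(-0.016)], [np.float64(0.012), np.float64(-0.032)], [np.float64(0.02), np.float64(-0.048)], [np.float64(0.028), np.float64(-0.064)], [np.float64(0.037), np.float64(-0.078)], [np.float64(0.047), np.float64(-0.093)], [np.float64(0.058), np.float64(-0.107)], [np.float64(0.069), np.float64(-0.12)], [np.float64(0.081), np.float64(-0.132)], [np.float64(0.094), np.float64(-0.144)], [np.float64(0.107), np.float64(-0.156)], [np.float64(0.121), np.float64(-0.166)]]
231 [[np.float64(0.014), np.float64(-0.011)], [np.float64(0.028), np.float64(-0.02)], [np.float64(0.043), np.float64(-0.03)], [np.float64(0.058), np.float64(-0.038)], [np.float64(0.074), np.float64(-0.045)], [np.float64(0.09), np.float64(-0.052)], [np.float64(0.107), np.float64(-0.058)], [np.float64(0.123), np.float64(-0.063)], [np.float64(0.14), np.float64(-0.067)], [np.float64(0.157), np.float64(-0.07)], [np.float64(0.174), np.float64(-0.072)], [np.float64(0.192), np.float64(-0.074)]]
```

Call:
jog_arm(deltas=[[1,[0.014,-0.012,0],[0,0,0]],[1,[0.012,-0.029,0],[0,0,0]],[1,[0.009,-0.046,0],[0,0,0]],[1,[0.007,-0.063,0],[0,0,0]],[1,[0.005,-0.08,0],[0,0,0]],[1,[0.005,-0.098,0],[0,0,0]],[1,[0.005,-0.115,0],[0,0,0]],[1,[0.007,-0.133,0],[0,0,0]],[1,[0.009,-0.15,0],[0,0,0]],[1,[0.012,-0.167,0],[0,0,0]],[1,[0.016,-0.184,0],[0,0,0]],[1,[0.021,-0.2,0],[0,0,0]]])

```text
t: 3.45
tool_pos: [0.4733, 0.1395, 0.0626]
tool_rot: [-3.072, -0.659, -0.001]
contact_force: [1.5, 1.3, 0.9]
opening: -0.0001
grip_force: 1.2
```

Call:
jog_arm(deltas=[[1,[0.006,-0.016,0],[0,0,0]],[1,[0.012,-0.032,0],[0,0,0]],[1,[0.02,-0.048,0],[0,0,0]],[1,[0.028,-0.064,0],[0,0,0]],[1,[0.037,-0.078,0],[0,0,0]],[1,[0.047,-0.093,0],[0,0,0]],[1,[0.058,-0.107,0],[0,0,0]]])

```text
t: 4.03
tool_pos: [0.4963, 0.0967, 0.0624]
tool_rot: [-3.071, -0.659, 0.0]
contact_force: [1.0, 3.4, 1.0]
opening: 0.0003
grip_force: 1.6
```

```bash
python3 - <<'E'
from h import *
o=ctrl.get_obs();print(o['tool_pos'],o['contact_force'])
a=ctrl.get_image('scene')[:,:,::-1];b=ctrl.get_image('side')[:,:,::-1]
f=lambda im,x,y,w,h,s:cv2.resize(im[y:y+h,x:x+w],None,fx=s,fy=s,interpolation=cv2.INTER_CUBIC)
cv2.imwrite('pics/d.png',np.hstack([f(a,325,130,100,100,4),f(b,210,195,100,100,4)]))
E
```

```text
[0.49631903 0.09673929 0.06237205] [1.03547583 3.3638309  1.03303603]
```

View pics/d.png

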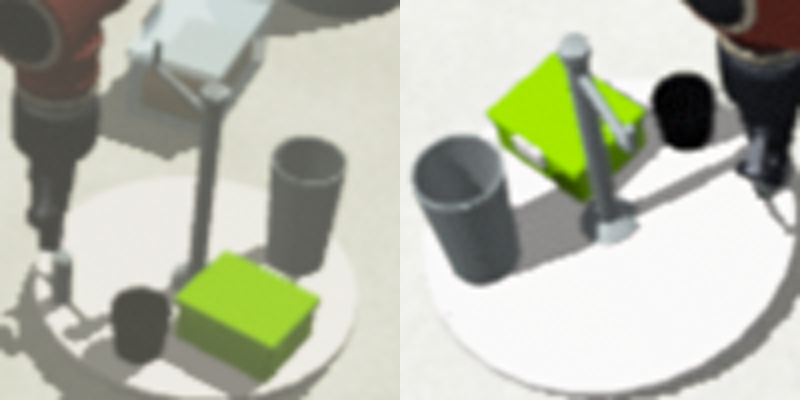

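The table has turned: the hook is now at about 157° and everything is still upright. Continuing carefully.

Call:
jog_arm(deltas=[[1,[0.012,-0.013,0],[0,0,0]],[1,[0.024,-0.026,0],[0,0,0]],[1,[0.036,-0.038,0],[0,0,0]],[1,[0.049,-0.049,0],[0,0,0]]])

```text
t: 4.47
tool_pos: [0.5156, 0.0771, 0.0619]
tool_rot: [-3.072, -0.659, 0.002]
contact_force: [-0.5, -0.3, -0.2]
opening: -0.0003
grip_force: 0.5
```

Call:
jog_arm(deltas=[[1,[0.007,-0.0055,0],[0,0,0]],[1,[0.014,-0.011,0],[0,0,0]],[1,[0.014,-0.011,0],[0,0,0]]])

```text
t: 4.72
tool_pos: [0.522, 0.0727, 0.0625]
tool_rot: [3.071, 0.658, 0.001]
contact_force: [0.5, 0.1, 0.1]
opening: 0.0
grip_force: 0.0
```

Call:
jog_arm(deltas=[[1,[0.007,-0.005,0],[0,0,0]],[1,[0.0145,-0.01,0],[0,0,0]],[1,[0.0145,-0.01,0],[0,0,0]]])

```text
t: 4.97
tool_pos: [0.5277, 0.0689, 0.0626]
tool_rot: [3.071, 0.659, 0.001]
contact_force: [-0.6, 1.1, 0.3]
opening: 0.0002
grip_force: 0.0
```

Call:
jog_arm(deltas=[[1,[0.015,-0.009,0],[0,0,0]],[1,[0.03,-0.0175,0],[0,0,0]],[1,[0.03,-0.0175,0],[0,0,0]]])

```text
t: 5.22
tool_pos: [0.5326, 0.061, 0.0595]
tool_rot: [-3.071, -0.661, 0.029]
contact_force: [-15.8, -5.3, 4.3]
opening: -0.0
grip_force: 8.7
```

```bash
python3 - <<'E'
from h import *
o=ctrl.get_obs();print(o['tool_pos'],o['contact_force'])
a=ctrl.get_image('scene')[:,:,::-1];b=ctrl.get_image('side')[:,:,::-1]
f=lambda im,x,y,w,h,s:cv2.resize(im[y:y+h,x:x+w],None,fx=s,fy=s,interpolation=cv2.INTER_CUBIC)
cv2.imwrite('pics/e.png',np.hstack([f(a,325,130,100,100,4),f(b,210,195,100,100,4)]))
E
```

```text
[0.53256394 0.0609586  0.05952355] [-15.76936841  -5.33879952   4.300183  ]
```

View pics/e.png

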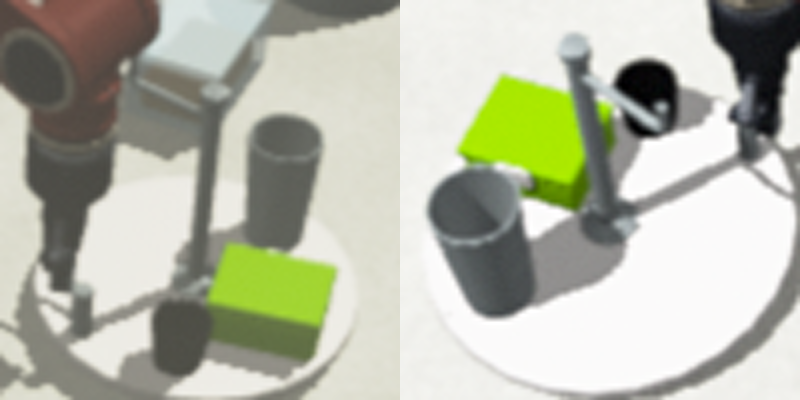

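```bash
python3 - <<'E'
from h import *
c=np.array([.599,.182])
p=pix2z('scene',325+83/4,130+287/4,.09)[:2]-c
print('peg',np.rad2deg(np.arctan2(p[1],p[0]))%360,np.hypot(*p))
for deg in range(166,196,4):
  t=np.deg2rad(deg);p=[c[0]+.084*np.cos(t),c[1]+.084*np.sin(t),.258]
  print(deg,((proj('scene',p)-[325,130])*4).round(),((proj('side',p)-[210,195])*4+[400,0]).round())
E
```

```text
peg 248.8177391994475 0.12512732404843802
166 [145.  44.] [643. 117.]
170 [140.  47.] [650. 113.]
174 [136.  50.] [657. 108.]
178 [131.  53.] [663. 103.]
182 [128.  56.] [669.  97.]
186 [124.  60.] [674.  91.]
190 [122.  63.] [679.  86.]
194 [119.  67.] [683.  79.]
```

Call:
jog_arm(deltas=[[1,[-0.06,0.04,0],[0,0,0]],[1,[-0.06,0.04,0.1],[0,0,0]],[1,[-0.06,0.04,0.3],[0,0,0]],[1,[-0.06,0.04,0.3],[0,0,0]],[1,[-0.06,0.04,0.3],[0,0,0]]])

```text
t: 5.73
tool_pos: [0.5205, 0.0781, 0.1927]
tool_rot: [3.068, 0.659, 0.026]
contact_force: [0.3, 0.3, 1.7]
opening: 0.0001
grip_force: 0.0
```

Call:
jog_arm(deltas=[[-0.3,[-0.072,-0.94,0],[0,0,-0.2]],[-0.3,[-0.072,-0.94,0],[0,0,-0.2]],[-0.3,[-0.072,-0.94,0],[0,0,-0.2]],[-0.3,[-0.072,-0.94,0],[0,0,-0.2]],[-0.3,[-0.072,-0.94,0],[0,0,-0.2]],[-0.3,[-0.072,-0.94,0],[0,0,-0.2]],[-0.3,[-0.072,-0.94,0],[0,0,-0.2]],[-0.3,[-0.072,-0.94,0],[0,0,-0.2]],[-0.3,[-0.072,-0.94,0],[0,0,-0.2]],[-0.3,[-0.072,-0.94,0],[0,0,-0.2]],[-0.3,[-0.072,-0.94,0],[0,0,-0.2]],[-0.3,[-0.072,-0.94,0],[0,0,-0.2]]])

```text
t: 6.73
tool_pos: [0.4862, -0.298, 0.1822]
tool_rot: [-3.125, 0.323, 0.0]
contact_force: [-0.6, 0.5, -0.3]
opening: 0.0556
grip_force: 0.0
```

```bash
python3 - <<'E'
from h import *
from scipy.spatial.transform import Rotation as R
o=ctrl.get_obs();print(o['tool_pos'],o['opening']);print(R.from_rotvec(o['tool_rot']).as_matrix().round(3))
for p in ([.486,-.297,.0385],[.430,-.2855,.041],[.541,-.309,.0385]): print(proj('wrist',p)*1.25)
w=ctrl.get_image('wrist')[:,:,::-1];a=ctrl.get_image('scene')[:,:,::-1];b=ctrl.get_image('side')[:,:,::-1]
f=lambda im,x,y,w,h,s:cv2.resize(im[y:y+h,x:x+w],None,fx=s,fy=s,interpolation=cv2.INTER_CUBIC)
v=cv2.resize(w,None,fx=.75,fy=.75)
cv2.imwrite('pics/f.png',np.vstack([np.hstack([f(a,325,130,100,75,4),f(b,210,195,100,75,4)]),np.pad(v,((0,0),(0,320),(0,0)))]))
for p in ([.486,-.297,.0385],[.430,-.2855,.041],[.541,-.309,.0385]): print(proj('wrist',p)*.75+[0,300])
E
```

```text
[ 0.48623845 -0.29801495  0.18215554] 0.05558980705110923
[[ 0.979 -0.205 -0.   ]
 [-0.205 -0.979  0.   ]
 [-0.    -0.    -1.   ]]
[393.65495357 225.01452459]
[393.88946147 294.33634693]
[394.3379075  150.07944988]
[237.32617859 435.01970803]
[237.30525397 476.58907472]
[237.92158879 390.09180315]
```

View pics/f.png

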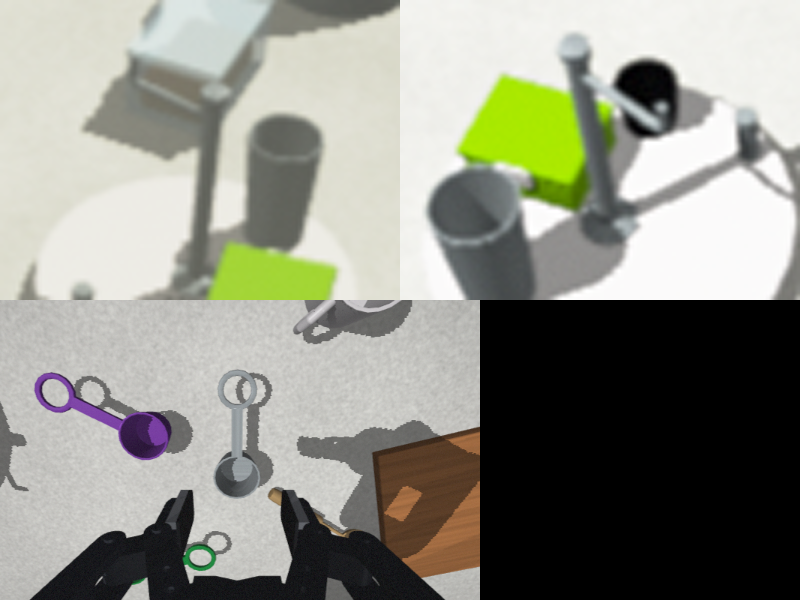

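The wrist view shows the scoop's ring at (237,388) and cup at (237,477), within 2 px of the prediction. Going down to grasp it.

Call:
jog_arm(deltas=[[-0.3,[0,0.002,-0.1],[0,0,0]],[-0.3,[0,0.002,-0.2],[0,0,0]],[-0.3,[0,0.002,-0.3],[0,0,0]],[-0.3,[0,0.002,-0.38],[0,0,0]],[-0.3,[0,0.002,-0.407],[0,0,0]],[-0.3,[0,0.002,-0.407],[0,0,0]],[1,[0,0.002,-0.407],[0,0,0]],[1,[0,0.002,-0.407],[0,0,0]],[1,[0,0.002,-0.407],[0,0,0]],[1,[0,0.002,-0.407],[0,0,0]],[1,[0,0.002,-0.407],[0,0,0]]], squeeze=90)

```text
t: 7.8
tool_pos: [0.4873, -0.2978, 0.0214]
tool_rot: [3.123, -0.322, 0.004]
contact_force: [-0.5, 0.4, 0.3]
opening: -0.0001
grip_force: 0.0
```

Call:
jog_arm(deltas=[[1,[0,0,0],[0,0,0]],[1,[0,0,0.1],[0,0,0]],[1,[0,0,0.2],[0,0,0]],[1,[0,0,0.3],[0,0,0]],[1,[0,0,0.4],[0,0,0]],[1,[0,0,0.5],[0,0,0]],[1,[0,0,0.6],[0,0,0]],[1,[0,0,0.7],[0,0,0]],[1,[0,0,0.75],[0,0,0]],[1,[0,0,0.75],[0,0,0]],[1,[0,0,0.75],[0,0,0]]])

```text
t: 8.72
tool_pos: [0.4867, -0.2974, 0.3218]
tool_rot: [3.123, -0.322, 0.005]
contact_force: [-0.2, -1.2, -0.9]
opening: -0.0001
grip_force: 0.0
```

```bash
python3 - <<'E'
from h import *
o=ctrl.get_obs();print(o['tool_pos'],o['opening'])
c=np.array([.599,.182])
p=pix2z('side',210+348/4,195+118/4,.09)[:2]-c
print('peg',np.rad2deg(np.arctan2(p[1],p[0]))%360,np.hypot(*p))
w=ctrl.get_image('wrist')[:,:,::-1]
cv2.imwrite('pics/g.png',w)
t=np.array(o['tool_pos'])
for d in (-.057,.058): print(proj('wrist',t+[.979*d,-.205*d,.0187]))
E
```

```text
[ 0.48673519 -0.29742218  0.32182195] -0.00011022119550940511
peg 245.73875024861934 0.12561105625502272
[316.41055746 357.18663609]
[317.08217903 143.68345757]
```

View pics/g.png

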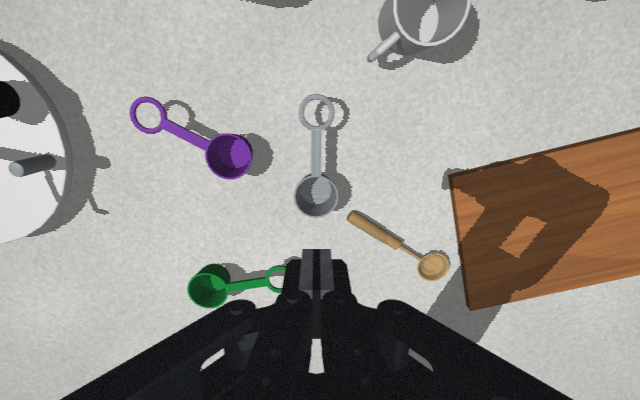

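```bash
python3 - <<'E'
from h import *
o=ctrl.get_obs();t=np.array(o['tool_pos']);print(t)
for q,z in (((316.5,112),.0385),((316,194),.041)): print(pix2z('wrist',*q,z))
print('tcp',proj('wrist',t),'gp',proj('wrist',t+[0,0,.0187]),'cam',-cam('wrist')[1][:3,:3].T@cam('wrist')[1][:3,3])
a=ctrl.get_image('scene')[:,:,::-1];b=ctrl.get_image('side')[:,:,::-1]
print('scene',[proj('scene',p) for p in ([.486,-.297,.0385],[.541,-.309,.0385])])
f=lambda im,x,y,w,h,s:cv2.resize(im[y:y+h,x:x+w],None,fx=s,fy=s,interpolation=cv2.INTER_CUBIC)
cv2.imwrite('pics/i.png',np.hstack([f(a,235,245,80,40,5),f(b,340,160,80,40,5)]))
s=f(a,235,245,80,40,5)
E
```

```text
[ 0.48608211 -0.29688957  0.31936424]
[ 0.54020081 -0.3090147   0.0385    ]
[ 0.43134771 -0.28579429  0.041     ]
tcp [315.89218049 245.50866894] gp [315.90486089 262.22214199] cam [ 0.56423293 -0.31303258  0.48315892]
scene [array([264.52980411, 266.78434778]), array([275.18788845, 277.30288983])]
```

Call:
jog_arm(deltas=[[-0.3,[0,0,-0.1],[0,0,0]],[-0.3,[0,0,-0.2],[0,0,0]],[-0.3,[0,0,-0.3],[0,0,0]],[-0.3,[0,0,-0.4],[0,0,0]],[-0.3,[0,0,-0.5],[0,0,0]],[-0.3,[0,0,-0.6],[0,0,0]],[-0.3,[0,0,-0.7],[0,0,0]],[-0.3,[0,0,-0.75],[0,0,0]],[-0.3,[0,0,-0.76],[0,0,0]],[-0.3,[0,0,-0.76],[0,0,0]],[-0.3,[0,0,-0.76],[0,0,0]]])

```text
t: 9.78
tool_pos: [0.4865, -0.2972, 0.0161]
tool_rot: [3.125, -0.322, 0.001]
contact_force: [-0.5, -1.3, 0.0]
opening: 0.0554
grip_force: 0.0
```

```bash
python3 - <<'E'
from h import *
o=ctrl.get_obs();t=np.array(o['tool_pos']);print(t,o['opening'],o['contact_force'])
w=ctrl.get_image('wrist')[:,:,::-1];a=ctrl.get_image('scene')[:,:,::-1];b=ctrl.get_image('side')[:,:,::-1]
f=lambda im,x,y,w,h,s:cv2.resize(im[y:y+h,x:x+w],None,fx=s,fy=s,interpolation=cv2.INTER_CUBIC)
cv2.imwrite('pics/j.png',np.hstack([cv2.resize(w,(512,320)),f(a,235,230,72,80,4)]))
E
```

```text
[ 0.48652143 -0.29717511  0.01612156] 0.05541168038298596 [-0.47759183 -1.31227497  0.0214401 ]
```

View pics/j.png

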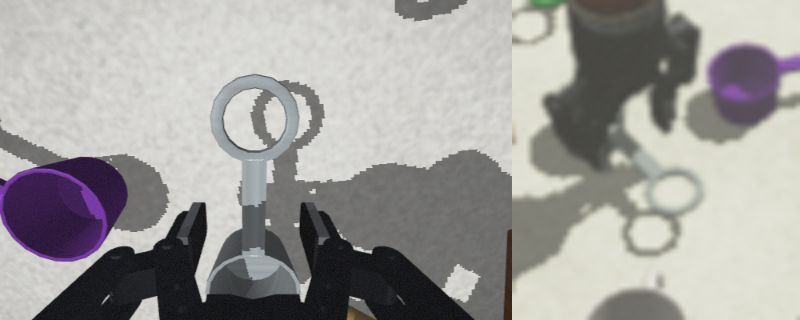

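The open fingers straddle the handle correctly, so I'll close them and watch the opening.

Call:
jog_arm(deltas=[[1,[0,0,0],[0,0,0]],[1,[0,0,0],[0,0,0]],[1,[0,0,0],[0,0,0]],[1,[0,0,0],[0,0,0]],[1,[0,0,0],[0,0,0]],[1,[0,0,0],[0,0,0]]], squeeze=60)

```text
t: 10.43
tool_pos: [0.4868, -0.2973, 0.0163]
tool_rot: [3.124, -0.322, 0.002]
contact_force: [1.2, -0.4, 2.0]
opening: 0.0113
grip_force: 58.7
```

Call:
jog_arm(deltas=[[1,[0,0,0.01],[0,0,0]],[1,[0,0,0.03],[0,0,0]],[1,[0,0,0.06],[0,0,0]],[1,[0,0,0.1],[0,0,0]],[1,[0,0,0.1],[0,0,0]]], squeeze=60)

```text
t: 10.85
tool_pos: [0.4883, -0.2986, 0.0598]
tool_rot: [3.121, -0.322, 0.008]
contact_force: [1.1, -0.5, -0.8]
opening: 0.0108
grip_force: 58.6
```

Call:
jog_arm(deltas=[[1,[0,0,0.06],[0,0,0.01]],[1,[0,0,0.12],[0,0,0.02]],[1,[0,0,0.18],[0,0,0.03]],[1,[0,0.02,0.24],[0,0,0.04]],[1,[0,0.05,0.3],[0,0,0.049]],[1,[0,0.1,0.36],[0,0,0.049]],[1,[0,0.15,0.42],[0,0,0.049]],[1,[0,0.2,0.48],[0,0,0.049]],[1,[0,0.26,0.52],[0,0,0.049]],[1,[0,0.32,0.537],[0,0,0.049]],[1,[0,0.37,0.537],[0,0,0.049]],[1,[0,0.4,0.537],[0,0,0.049]]])

```text
t: 11.85
tool_pos: [0.4864, -0.1353, 0.2714]
tool_rot: [3.14, -0.079, 0.003]
contact_force: [-0.2, 0.2, -2.2]
opening: 0.0105
grip_force: 58.8
```

Call:
jog_arm(deltas=[[1,[-0.005,0.06,0],[0,0,0]],[1,[-0.01,0.12,0],[0,0,0]],[1,[-0.015,0.18,0],[0,0,0]],[1,[-0.02,0.24,0],[0,0,0]],[1,[-0.025,0.3,0],[0,0,0]],[1,[-0.03,0.36,0],[0,0,0]],[1,[-0.04,0.42,0],[0,0,0]],[1,[-0.05,0.47,0],[0,0,0]],[1,[-0.06,0.5,0],[0,0,0]],[1,[-0.065,0.52,0],[0,0,0]],[1,[-0.065,0.52,0],[0,0,0]]])

```text
t: 12.77
tool_pos: [0.4598, 0.072, 0.2699]
tool_rot: [-3.141, 0.078, 0.001]
contact_force: [0.2, 0.1, -0.9]
opening: 0.0113
grip_force: 58.8
```

```bash
python3 - <<'E'
from h import *
o=ctrl.get_obs();print(o['tool_pos'],o['tool_rot'],o['opening'],o['contact_force'])
w=ctrl.get_image('wrist')[:,:,::-1];a=ctrl.get_image('scene')[:,:,::-1];b=ctrl.get_image('side')[:,:,::-1]
f=lambda im,x,y,w,h,s:cv2.resize(im[y:y+h,x:x+w],None,fx=s,fy=s,interpolation=cv2.INTER_CUBIC)
cv2.imwrite('pics/k.png',np.vstack([np.hstack([f(a,320,120,80,60,5),f(b,230,180,80,60,5)]),np.pad(w[:300],((0,0),(0,160),(0,0)))]))
c=np.array([.599,.182]);t=np.deg2rad(177);h=np.array([np.cos(t),np.sin(t)])
for r,z in((.084,.258),(.084,.228),(.012,.228)):
  p=[*(c+r*h),z];print(proj('wrist',p)+[0,300],(proj('scene',p)-[320,120])*5,(proj('side',p)-[230,180])*5+[400,0])
from scipy.spatial.transform import Rotation as R
M=R.from_rotvec(o['tool_rot']).as_matrix();p=np.array(o['tool_pos'])+M@[.055,0,-.022]
print('ring',p,proj('wrist',p)+[0,300],(proj('scene',p)-[320,120])*5,(proj('side',p)-[230,180])*5+[400,0])
E
```

```text
[0.45976807 0.07197058 0.26986211] [-3.14055656e+00  7.82745599e-02  1.19683508e-03] 0.011261670214263346 [ 0.18728584  0.11689515 -0.8902257 ]
[ 94.99702789 453.17774388] [190.56400149 115.24669163] [627.09880807 205.07915544]
[125.6337768  444.71802045] [188.17048692 149.28102555] [631.94756547 238.17241259]
[102.37451592 314.64545182] [272.03465642 190.62986462] [540.74504598 172.23838138]
ring [0.51471649 0.06922892 0.29182013] [312.34798262 454.07168311] [ 95.38436505 160.37543779] [761.40358882  34.79383132]
```

View pics/k.png

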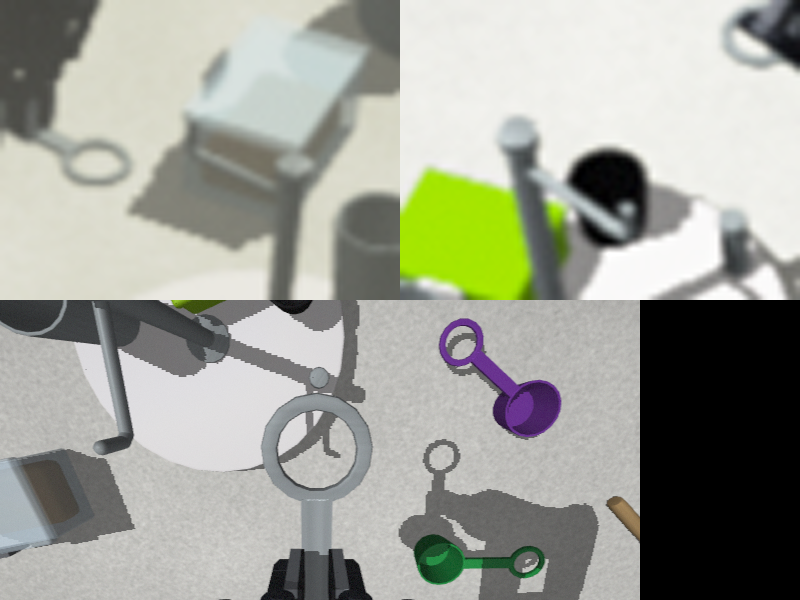

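The wrist view shows the hook tip at (98,446), the rod coming out from (106,310), and the ring centre at (317,447). Tip and ring are offset from their predictions by about the same amount, so I need to move +118 mm in y and about +2 mm in x.

Call:
jog_arm(deltas=[[1,[0,0.04,0],[0,0,0]],[1,[0,0.09,0],[0,0,0]],[1,[0,0.14,0],[0,0,0]],[1,[0,0.19,0],[0,0,0]],[1,[0,0.24,0],[0,0,0]],[1,[0.005,0.28,0],[0,0,0]],[1,[0.005,0.295,0],[0,0,0]],[1,[0.005,0.295,0],[0,0,0]],[1,[0.005,0.295,0],[0,0,0]]])

```text
t: 13.67
tool_pos: [0.4624, 0.1882, 0.2702]
tool_rot: [3.14, -0.082, -0.0]
contact_force: [-0.2, 0.1, -1.9]
opening: 0.0112
grip_force: 58.9
```

```bash
python3 - <<'E'
from h import *
o=ctrl.get_obs();print(o['tool_pos'],o['contact_force'])
w=ctrl.get_image('wrist')[:,:,::-1]
cv2.imwrite('pics/l.png',w)
c=np.array([.601,.181]);t=np.deg2rad(177);h=np.array([np.cos(t),np.sin(t)])
for r,z in((.084,.258),(.084,.228),(.012,.228)):
  p=[*(c+r*h),z];print(proj('wrist',p))
E
```

```text
[0.46244258 0.18823089 0.27023727] [-0.15794318  0.10880979 -1.92265439]
[315.64556873 141.96252639]
[315.62970285 135.01217503]
[315.71870542   2.60942175]
```

View pics/l.png

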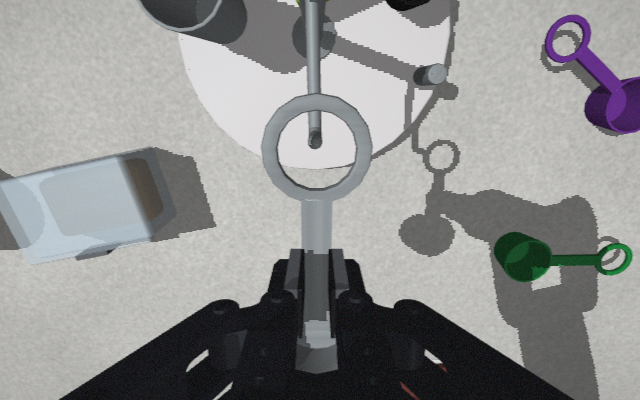

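The tip at (315,140) is centred inside the ring, whose centre is at (317,148). Lowering the ring over it now.

Call:
jog_arm(deltas=[[1,[0,0,-0.02],[0,0,0]],[1,[0,0,-0.045],[0,0,0]],[1,[0,0,-0.07],[0,0,0]],[1,[0,0,-0.095],[0,0,0]],[1,[0,0,-0.115],[0,0,0]],[1,[0,0,-0.12],[0,0,0]],[1,[0,0,-0.12],[0,0,0]]])

```text
t: 14.3
tool_pos: [0.4615, 0.1888, 0.2209]
tool_rot: [3.14, -0.081, -0.004]
contact_force: [0.5, -0.6, -0.3]
opening: 0.0111
grip_force: 58.9
```

```bash
python3 - <<'E'
import numpy as np
v0=np.array([-.0755,-.022])
for s,e in((0,30),(30,60),(60,90)):
  for d in np.linspace(s,e,7)[1:]:
    g=lambda t:np.array([v0[0]*np.cos(t)-v0[1]*np.sin(t),v0[0]*np.sin(t)+v0[1]*np.cos(t)])
    D=(g(np.deg2rad(d))-g(np.deg2rad(s)))/.4; a=-(d-s)/180
    print(d,'shift',(D[0]*.9986).round(4),(-D[0]*.0523).round(4),D[1].round(4),'turn',round(a*.0523,4),round(a*.9986,4))
E
```

```text
5.0 shift 0.0055 -0.0003 -0.0162 turn -0.0015 -0.0277
10.0 shift 0.0124 -0.0006 -0.0319 turn -0.0029 -0.0555
15.0 shift 0.0206 -0.0011 -0.047 turn -0.0044 -0.0832
20.0 shift 0.0302 -0.0016 -0.0612 turn -0.0058 -0.111
25.0 shift 0.0409 -0.0021 -0.0746 turn -0.0073 -0.1387
30.0 shift 0.0527 -0.0028 -0.087 turn -0.0087 -0.1664
35.0 shift 0.0129 -0.0007 -0.0113 turn -0.0015 -0.0277
40.0 shift 0.0267 -0.0014 -0.0215 turn -0.0029 -0.0555
45.0 shift 0.0413 -0.0022 -0.0304 turn -0.0044 -0.0832
50.0 shift 0.0567 -0.003 -0.0379 turn -0.0058 -0.111
55.0 shift 0.0727 -0.0038 -0.0442 turn -0.0073 -0.1387
60.0 shift 0.0891 -0.0047 -0.049 turn -0.0087 -0.1664
65.0 shift 0.0168 -0.0009 -0.0033 turn -0.0015 -0.0277
70.0 shift 0.0338 -0.0018 -0.0052 turn -0.0029 -0.0555
75.0 shift 0.0509 -0.0027 -0.0056 turn -0.0044 -0.0832
80.0 shift 0.068 -0.0036 -0.0045 turn -0.0058 -0.111
85.0 shift 0.085 -0.0044 -0.0019 turn -0.0073 -0.1387
90.0 shift 0.1016 -0.0053 0.0022 turn -0.0087 -0.1664
```

Call:
jog_arm(deltas=[[1,[0.0055,0,-0.016],[-0.0015,-0.0277,0]],[1,[0.0125,-0.0005,-0.032],[-0.003,-0.0555,0]],[1,[0.0205,-0.001,-0.047],[-0.0045,-0.083,0]],[1,[0.03,-0.0015,-0.061],[-0.006,-0.111,0]],[1,[0.041,-0.002,-0.0745],[-0.0075,-0.1385,0]],[1,[0.0525,-0.003,-0.087],[-0.0085,-0.1665,0]],[1,[0.0525,-0.003,-0.087],[-0.0085,-0.1665,0]],[1,[0.0525,-0.003,-0.087],[-0.0085,-0.1665,0]]])

```text
t: 14.97
tool_pos: [0.4822, 0.188, 0.187]
tool_rot: [3.022, -0.077, 0.806]
contact_force: [0.9, 0.2, -1.2]
opening: 0.0111
grip_force: 58.9
```

Call:
jog_arm(deltas=[[1,[0.013,-0.0005,-0.011],[-0.0015,-0.0277,0]],[1,[0.0265,-0.0015,-0.0215],[-0.003,-0.0555,0]],[1,[0.0415,-0.002,-0.0305],[-0.0045,-0.083,0]],[1,[0.0565,-0.003,-0.038],[-0.006,-0.111,0]],[1,[0.0725,-0.004,-0.044],[-0.0075,-0.1385,0]],[1,[0.089,-0.0045,-0.049],[-0.0085,-0.1665,0]],[1,[0.089,-0.0045,-0.049],[-0.0085,-0.1665,0]],[1,[0.089,-0.0045,-0.049],[-0.0085,-0.1665,0]]])

```text
t: 15.63
tool_pos: [0.519, 0.1857, 0.1672]
tool_rot: [2.699, -0.073, 1.554]
contact_force: [1.0, -0.8, -0.9]
opening: 0.0112
grip_force: 59.0
```

```bash
python3 - <<'E'
from h import *
from scipy.spatial.transform import Rotation as R
o=ctrl.get_obs();M=R.from_rotvec(o['tool_rot']).as_matrix();print(o['q'],M.round(3));p=np.array(o['tool_pos'])
print('bar',p+M@[.0755,0,-.022],'ring',p+M@[.055,0,-.022])
E
```

```text
[ 0.42649181 -0.57738488  2.45836891 -1.02207663  0.48664113  2.79287036] [[ 0.501 -0.054  0.864]
 [-0.028 -0.999 -0.046]
 [ 0.865 -0.001 -0.502]]
bar [0.53785894 0.18459985 0.24349215] ring [0.52758164 0.1851655  0.22576344]
```

Joint 4 is at the edge of its range, so I won't tilt further. I'll set the bar on the rod and release gently.

Call:
jog_arm(deltas=[[1,[0.008,0,-0.006],[0,0,0]],[1,[0.015,0,-0.012],[0,0,0]],[1,[0.015,0,-0.018],[0,0,0]],[1,[0.015,0,-0.018],[0,0,0]],[1,[0.015,0,-0.018],[0,0,0]],[1,[0.015,0,-0.018],[0,0,0]]], squeeze=20)

```text
t: 16.13
tool_pos: [0.524, 0.1838, 0.1639]
tool_rot: [2.704, -0.068, 1.553]
contact_force: [0.1, -0.3, -0.8]
opening: 0.0109
grip_force: 59.0
```

Call:
jog_arm(deltas=[[0.5,[0,0,-0.005],[0,0,0]],[0.3,[0,0,-0.005],[0,0,0]],[0.0,[0,0,-0.005],[0,0,0]],[-0.3,[0,0,-0.005],[0,0,0]],[-0.3,[0,0,-0.005],[0,0,0]],[-0.3,[0,0,-0.005],[0,0,0]],[-0.3,[0,0,-0.005],[0,0,0]],[-0.3,[0,0,-0.005],[0,0,0]]])

```text
t: 16.8
tool_pos: [0.5236, 0.1835, 0.162]
tool_rot: [2.705, -0.067, 1.552]
contact_force: [-0.3, 0.4, -0.8]
opening: 0.0553
grip_force: 0.0
```

```bash
python3 - <<'E'
from h import *
o=ctrl.get_obs();print(o['opening'],o['contact_force'],o['q'])
a=ctrl.get_image('scene')[:,:,::-1];b=ctrl.get_image('side')[:,:,::-1]
f=lambda im,x,y,w,h,s:cv2.resize(im[y:y+h,x:x+w],None,fx=s,fy=s,interpolation=cv2.INTER_CUBIC)
cv2.imwrite('pics/m.png',np.hstack([f(a,325,130,100,100,4),f(b,210,195,100,100,4)]))
E
```

```text
0.05534809855229507 [-0.27892677  0.43752513 -0.80251023] [ 0.4092688  -0.56116497  2.4566905  -1.02429583  0.4611618   2.79038095]
```

Call:
jog_arm(deltas=[[-0.3,[-0.018,0.001,0.0105],[0,0,0]],[-0.3,[-0.036,0.002,0.021],[0,0,0]],[-0.3,[-0.054,0.003,0.031],[0,0,0]],[-0.3,[-0.072,0.004,0.042],[0,0,0]],[-0.3,[-0.09,0.005,0.052],[0,0,0]],[-0.3,[-0.108,0.006,0.0625],[0,0,0]],[-0.3,[-0.108,0.006,0.0625],[0,0,0]],[-0.3,[-0.108,0.006,0.0625],[0,0,0]]])

```text
t: 17.57
tool_pos: [0.4804, 0.1861, 0.1875]
tool_rot: [2.705, -0.067, 1.554]
contact_force: [-0.5, -0.4, -0.1]
opening: 0.0556
grip_force: 0.0
```

```bash
python3 - <<'E'
from h import *
o=ctrl.get_obs();print(o['opening'],o['contact_force'],o['q'])
w=ctrl.get_image('wrist')[:,:,::-1];cv2.imwrite('pics/n.png',w)
b=ctrl.get_image('side')[:,:,::-1];cv2.imwrite('pics/o.png',b)
E
```

```text
0.05561507601216442 [-0.45446599 -0.40348431 -0.07702224] [ 0.47756755 -0.75959259  2.51886728 -0.88283356  0.59310188  2.64715419]
```

Call:
jog_arm(deltas=[[-0.3,[-0.03,0,0.03],[0.0015,0.03,0]],[-0.3,[-0.06,-0.01,0.06],[0.003,0.06,0]],[-0.3,[-0.1,-0.02,0.09],[0.0045,0.09,0]],[-0.3,[-0.14,-0.03,0.12],[0.006,0.12,0]],[-0.3,[-0.17,-0.05,0.15],[0.008,0.155,0]],[-0.3,[-0.2,-0.1,0.18],[0.01,0.19,0]],[-0.3,[-0.22,-0.15,0.2],[0.012,0.225,0]],[-0.3,[-0.22,-0.2,0.22],[0.0135,0.26,0]],[-0.3,[-0.22,-0.3,0.22],[0.0155,0.295,0]],[-0.3,[-0.22,-0.4,0.22],[0.017,0.33,0]],[-0.3,[-0.2,-0.5,0.22],[0.017,0.33,0]],[-0.3,[-0.2,-0.5,0.22],[0.017,0.33,0]]])

```text
t: 18.67
tool_pos: [0.4017, -0.0211, 0.274]
tool_rot: [-3.139, 0.099, -0.0]
contact_force: [-0.7, 0.8, -0.6]
opening: 0.0551
grip_force: 0.0
```

Call:
jog_arm(deltas=[[-0.3,[0,-0.1,0],[0,0,0]],[-0.3,[0,-0.2,0],[0,0,0]],[-0.3,[0,-0.3,0],[0,0,0]],[-0.3,[0,-0.4,0],[0,0,0]],[-0.3,[0,-0.4,0],[0,0,0]],[-0.3,[0,-0.4,0],[0,0,0]],[-0.3,[0,-0.4,0],[0,0,0]],[-0.3,[0,-0.4,0],[0,0,0]],[-0.3,[0,-0.4,0],[0,0,0]],[-0.3,[0,-0.4,0],[0,0,0]],[-0.3,[0,-0.4,0],[0,0,0]],[-0.3,[0,-0.4,0],[0,0,0]]])

```text
t: 19.67
tool_pos: [0.4005, -0.1735, 0.2751]
tool_rot: [-3.137, 0.079, -0.006]
contact_force: [-0.3, -0.4, 0.2]
opening: 0.0556
grip_force: 0.0
```

```bash
python3 - <<'E'
from h import *
def grab(n): return ctrl.get_image(n).astype(int)
b0=cv2.imread('pics/e.png')[:,400:]
im=[grab('side') for _ in range(5)]
print('motion',[np.abs(im[i]-im[0]).max(2)[195:295,210:330].max() for i in range(1,5)],[int((np.abs(im[i]-im[0]).max(2)[195:295,210:330]>25).sum()) for i in range(1,5)])
cur=cv2.resize(im[-1][195:295,210:310][:,:,::-1].astype(np.uint8),None,fx=4,fy=4,interpolation=cv2.INTER_CUBIC)
ref=cv2.imread('pics/f.png')[:300,400:]
d=np.abs(cur[:300].astype(int)-ref).max(2)>30
d=cv2.resize(d.astype(np.uint8),(100,75),interpolation=cv2.INTER_AREA)
ys,xs=np.nonzero(d);print('changed px',len(xs),xs.min(),xs.max(),ys.min(),ys.max())
for y in range(5,75,1): print(''.join('#' if d[y,x] else '.' for x in range(25,95)))
h=np.array([np.cos(np.deg2rad(177)),np.sin(np.deg2rad(177))]);c=np.array([.6,.1815])
for r,z in((.084,.258),(.057,.215),(.057,.1)): print(r,z,proj('side',[*(c+r*h),z])-[210+25,195+5])
E
```

```text
motion [np.int64(61), np.int64(115), np.int64(150), np.int64(173)] [62, 245, 392, 533]
changed px 662 51 98 21 68
......................................................................
......................................................................
......................................................................
......................................................................
......................................................................
......................................................................
......................................................................
......................................................................
......................................................................
......................................................................
......................................................................
......................................................................
......................................................................
...............................................................
[... 3395 characters left out ...]
....................
.............................................####.....................
.............................................###......................
......................................................................
......................................................................
......................................................................
......................................................................
......................................................................
......................................................................
0.084 0.258 [40.26344395 20.72066819]
0.057 0.215 [34.7494403  25.11563802]
0.057 0.1 [38.54222363 47.84437515]
```

Call:
jog_arm(deltas=[[-0.3,[0,0,0],[0,0,0]],[-0.3,[0,0,0],[0,0,0]],[-0.3,[0,0,0],[0,0,0]],[-0.3,[0,0,0],[0,0,0]],[-0.3,[0,0,0],[0,0,0]],[-0.3,[0,0,0],[0,0,0]],[-0.3,[0,0,0],[0,0,0]],[-0.3,[0,0,0],[0,0,0]],[-0.3,[0,0,0],[0,0,0]],[-0.3,[0,0,0],[0,0,0]],[-0.3,[0,0,0],[0,0,0]],[-0.3,[0,0,0],[0,0,0]]])

```text
t: 20.92
tool_pos: [0.4004, -0.1741, 0.275]
tool_rot: [-3.137, 0.081, -0.005]
contact_force: [-0.1, 0.9, -0.6]
opening: 0.0553
grip_force: 0.0
```

Call:
jog_arm(deltas=[[-0.3,[0,0,0],[0,0,0]],[-0.3,[0,0,0],[0,0,0]],[-0.3,[0,0,0],[0,0,0]],[-0.3,[0,0,0],[0,0,0]],[-0.3,[0,0,0],[0,0,0]],[-0.3,[0,0,0],[0,0,0]],[-0.3,[0,0,0],[0,0,0]],[-0.3,[0,0,0],[0,0,0]],[-0.3,[0,0,0],[0,0,0]],[-0.3,[0,0,0],[0,0,0]],[-0.3,[0,0,0],[0,0,0]],[-0.3,[0,0,0],[0,0,0]]])

```text
t: 21.92
tool_pos: [0.4004, -0.1741, 0.275]
tool_rot: [-3.137, 0.081, -0.005]
contact_force: [-0.5, -0.6, 0.9]
opening: 0.0552
grip_force: 0.0
```

```bash
cat > m.py <<'E'
from h import *
im=[ctrl.get_image('side').astype(int) for _ in range(12)]
print(ctrl.get_obs()['t'],[int((np.abs(im[i]-im[0]).max(2)[195:295,210:330]>25).sum()) for i in range(1,12)])
cv2.imwrite('pics/p.png',im[-1][:,:,::-1])
g=im[-1][200:270,235:305].sum(2)//3
for y in range(0,70): print(''.join(' .:-=+*#%@'[::-1][min(9,g[y,x]//26)] for x in range(70)))
E
python3 m.py
```

```text
22.5167 [104, 240, 334, 397, 418, 407, 367, 305, 203, 68, 9]
                                                                      
                                                                      
                 . .                                                  
               ..:::..                                                
               .::--::.                                               
              .::::--:.                                               
              .::::::::.                                              
             ..::::::--.                                              
             ..::::--+=.            .                                 
.             .-===++*=.        ..:----..                             
.             .:=+****-.      ..-+*####+=:.                           
               .-+*##*-      .:+#%@@@@@@%*-.                          
..      ..     .:+*##*-.    .-*%@@@@@@@@@@#-.                         
::..           .:=***+-:.   .+%@@@@@@@@@@@%+:                         
-=-::....       .=**+-:::.  -#@@@@@@@@@@@@@#-
[... 3348 characters left out ...]
              
#######*+===================:                .-===-.                  
#######**==================:.                 :-=-.                   
####*##**+===============-.                    .:.                    
########*+==============-.                                           .
#######**+===========-:.                                             :
#######**+========-:.                                                -
#######*+======-:.                                                  .=
#######*+====-.                                                    .-+[ WARN:0@6.168] global loadsave.cpp:1063 imwrite_ Unsupported depth image for selected encoder is fallbacked to CV_8U.
```

The image shows the ring on the rod with the cup below it. It is still swinging lightly, so I'll wait.

Call:
jog_arm(deltas=[[-0.3,[0,0,0],[0,0,0]],[-0.3,[0,0,0],[0,0,0]],[-0.3,[0,0,0],[0,0,0]],[-0.3,[0,0,0],[0,0,0]],[-0.3,[0,0,0],[0,0,0]],[-0.3,[0,0,0],[0,0,0]],[-0.3,[0,0,0],[0,0,0]],[-0.3,[0,0,0],[0,0,0]],[-0.3,[0,0,0],[0,0,0]],[-0.3,[0,0,0],[0,0,0]],[-0.3,[0,0,0],[0,0,0]],[-0.3,[0,0,0],[0,0,0]]])

```text
t: 23.52
tool_pos: [0.4004, -0.1741, 0.275]
tool_rot: [-3.137, 0.081, -0.005]
contact_force: [0.3, -0.1, 0.3]
opening: 0.0557
grip_force: 0.0
```

Call:
jog_arm(deltas=[[-0.3,[0,0,0],[0,0,0]],[-0.3,[0,0,0],[0,0,0]],[-0.3,[0,0,0],[0,0,0]],[-0.3,[0,0,0],[0,0,0]],[-0.3,[0,0,0],[0,0,0]],[-0.3,[0,0,0],[0,0,0]],[-0.3,[0,0,0],[0,0,0]],[-0.3,[0,0,0],[0,0,0]],[-0.3,[0,0,0],[0,0,0]],[-0.3,[0,0,0],[0,0,0]],[-0.3,[0,0,0],[0,0,0]],[-0.3,[0,0,0],[0,0,0]]])

```text
t: 24.52
tool_pos: [0.4004, -0.1741, 0.275]
tool_rot: [-3.137, 0.081, -0.005]
contact_force: [0.8, 0.3, -0.7]
opening: 0.0554
grip_force: 0.0
```

Call:
jog_arm(deltas=[[-0.3,[0,0,0],[0,0,0]],[-0.3,[0,0,0],[0,0,0]],[-0.3,[0,0,0],[0,0,0]],[-0.3,[0,0,0],[0,0,0]],[-0.3,[0,0,0],[0,0,0]],[-0.3,[0,0,0],[0,0,0]],[-0.3,[0,0,0],[0,0,0]],[-0.3,[0,0,0],[0,0,0]],[-0.3,[0,0,0],[0,0,0]],[-0.3,[0,0,0],[0,0,0]],[-0.3,[0,0,0],[0,0,0]],[-0.3,[0,0,0],[0,0,0]]])

```text
t: 25.52
tool_pos: [0.4004, -0.1741, 0.275]
tool_rot: [-3.137, 0.081, -0.005]
contact_force: [0.6, 0.7, 0.1]
opening: 0.0557
grip_force: 0.0
```

Call:
jog_arm(deltas=[[-0.3,[0,0,0],[0,0,0]],[-0.3,[0,0,0],[0,0,0]],[-0.3,[0,0,0],[0,0,0]],[-0.3,[0,0,0],[0,0,0]],[-0.3,[0,0,0],[0,0,0]],[-0.3,[0,0,0],[0,0,0]],[-0.3,[0,0,0],[0,0,0]],[-0.3,[0,0,0],[0,0,0]],[-0.3,[0,0,0],[0,0,0]],[-0.3,[0,0,0],[0,0,0]],[-0.3,[0,0,0],[0,0,0]],[-0.3,[0,0,0],[0,0,0]]])

```text
t: 26.52
tool_pos: [0.4004, -0.1741, 0.275]
tool_rot: [-3.137, 0.081, -0.005]
contact_force: [0.3, 1.0, 0.8]
opening: 0.0555
grip_force: 0.0
```

Call:
jog_arm(deltas=[[-0.3,[0,0,0],[0,0,0]],[-0.3,[0,0,0],[0,0,0]],[-0.3,[0,0,0],[0,0,0]],[-0.3,[0,0,0],[0,0,0]],[-0.3,[0,0,0],[0,0,0]],[-0.3,[0,0,0],[0,0,0]],[-0.3,[0,0,0],[0,0,0]],[-0.3,[0,0,0],[0,0,0]],[-0.3,[0,0,0],[0,0,0]],[-0.3,[0,0,0],[0,0,0]],[-0.3,[0,0,0],[0,0,0]],[-0.3,[0,0,0],[0,0,0]]])

```text
t: 27.52
tool_pos: [0.4004, -0.1741, 0.275]
tool_rot: [-3.137, 0.081, -0.005]
contact_force: [0.5, 0.5, -0.4]
opening: 0.0552
grip_force: 0.0
```

Call:
jog_arm(deltas=[[-0.3,[0,0,0],[0,0,0]],[-0.3,[0,0,0],[0,0,0]],[-0.3,[0,0,0],[0,0,0]],[-0.3,[0,0,0],[0,0,0]],[-0.3,[0,0,0],[0,0,0]],[-0.3,[0,0,0],[0,0,0]],[-0.3,[0,0,0],[0,0,0]],[-0.3,[0,0,0],[0,0,0]],[-0.3,[0,0,0],[0,0,0]],[-0.3,[0,0,0],[0,0,0]],[-0.3,[0,0,0],[0,0,0]],[-0.3,[0,0,0],[0,0,0]]])

```text
t: 28.52
tool_pos: [0.4004, -0.1741, 0.275]
tool_rot: [-3.137, 0.081, -0.005]
contact_force: [-0.1, -0.7, -0.4]
opening: 0.0553
grip_force: 0.0
```

```bash
cat > m2.py <<'E'
from h import *
im=[ctrl.get_image('side') for _ in range(14)]
# handle brightness centroid shift: cup bottom phase shift between frames
g=[cv2.cvtColor(i,cv2.COLOR_RGB2GRAY).astype(np.float32)[235:265,258:290] for i in im]
print(ctrl.get_obs()['t'],[int((np.abs(i.astype(int)-im[0]).max(2)[195:295,210:330]>25).sum()) for i in im[1:]])
print([np.round(cv2.phaseCorrelate(g[0],x)[0],1).tolist() for x in g[1:]])
cv2.imwrite('pics/q.png',im[-1][:,:,::-1])
E
python3 m2.py
```

```text
29.2167 [0, 0, 0, 0, 0, 0, 0, 0, 0, 0, 0, 0, 0]
[[0.0, 0.1], [0.0, -0.0], [0.0, 0.1], [0.0, -0.0], [-0.0, 0.0], [-0.0, 0.0], [0.0, 0.0], [0.0, 0.0], [-0.0, 0.0], [-0.0, 0.0], [0.0, 0.0], [0.0, -0.0], [-0.0, 0.1]]
```

```bash
python3 - <<'E'
import cv2,numpy as np
f=cv2.imread('pics/f.png')[:300,400:];q=cv2.imread('pics/q.png')
c=cv2.resize(q[195:270,210:310],None,fx=4,fy=4,interpolation=cv2.INTER_CUBIC)
d=np.abs(c.astype(int)-f).max(2)
print('peg',d[100:160,320:380].max(),'hook rod',d[80:110,170:230].max(),'column/tumbler/box',d[150:280,20:180].max())
from h import *
h=np.array([np.cos(np.deg2rad(177)),np.sin(np.deg2rad(177))]);cc=np.array([.6,.1815])
for r in(.045,.06,.075):
 for tilt in (-20,0,20):
  t=np.deg2rad(tilt);P=lambda L:proj('side',[*(cc+(r+L*np.sin(t))*h),.2345-L*np.cos(t)])-[235,200]
  print(r,tilt,P(.0205).round(1),P(.05).round(1),P(.09).round(1))
E
```

```text
peg 10 hook rod 74 column/tumbler/box 11
0.045 -20 [30.  21.6] [28.6 25.6] [26.7 30.8]
0.045 0 [31.8 23.1] [32.9 29.3] [34.3 37.3]
0.045 20 [33.5 24.2] [37.  31.8] [41.6 41.8]
0.06 -20 [33.7 24.3] [32.2 28.3] [30.3 33.4]
0.06 0 [35.5 25.9] [36.6 32. ] [37.9 40. ]
0.06 20 [37.3 26.9] [40.7 34.6] [45.3 44.6]
0.075 -20 [37.5 27.1] [35.9 31. ] [33.9 36.1]
0.075 0 [39.4 28.7] [40.3 34.8] [41.5 42.7]
0.075 20 [41.1 29.7] [44.5 37.4] [49.  47.4]
```

```bash
python3 - <<'E'
import cv2
g=cv2.imread('pics/q.png',0)[200:262,235:305]
for y in range(10,62): print(y,''.join('@%#*+=-:. '[min(9,int(v)//26)] for v in g[y,15:60]))
E
```

```text
10 :=+****-.      ..-+*###*+=:.                 
11 .-+**#*-      .:+#%@@@@@@%*-.                
12 .:+*##*-.    .-*%@@@@@@@@@@*-.               
13 .:=***+-..   .+%@@@@@@@@@@@%+:               
14  .=**+-:::.  -*@@@@@@@@@@@@@#-               
15  .-+*+=-::...=%@@@@@@@@@@@@@#=.              
16  .-+***=-::.:+%@@@@%%#%%@@@@%+:...           
17 ..-+****=-:::=*%@@#**+*#%@@@%*=--::.         
18 ::-+****+:::::-*##+=+***#%@@%*=====-:...     
19 ::-=****=:..:::-===+*#####%@%*=======-::..   
20 ::-=+**#+-:..:::-=+#%@@#*+#%%*========:....  
21 ::-=+****=-:::---+++#%@#=-+%%*========.   ...
22 ::--+**#*=----:-=+-:=*%#+=+%%*========.    .:
23 ::--+****+=-=-:=**=::-+***#%%*+======-.    .:
24 :::-=*****==+==+#%#=-::-+*#%%*======:      .:
25 :::-=+**#*++++=*%@@#+-::=*#%#+=====-.      .-
26 :::-=+******+++*#@@@#*=-=+##*+===-:.        -
27 :::--+**##***++**#@@%#*++*#*+--:.           =
28 ::::-+***##**+*+++#%####*+=-.               =
29 :::--=+**##*****++*#****=:                  =
30 :-::-=+**###***********=.                   =
31 ::::--+**###**+********=.                   -
32 -::::-+**##**+=++++
[... 738 characters left out ...]
=+##########+=====-.   
48   .=++**#***=------:--+*##########*======-::.
49  :-=+*#####*+=-------=****########+=========-
50 -===+*######*==-----=+****#######*+==========
51 ====+*##*****+===---=*******#####*+==========
52 ====+*##******+==--=+********###*+===========
53 =====+*********+====**********#**+==========-
54 =====++*********+==+************+==========-.
55 =======+********++=+**********++==========-. 
56 ========+++++++====+*********+===========-.  
57 ================:.:=********+==========-.    
58 ================.  :+*******+=========-.     
59 ===============-.   :=**+=-=========-.       
60 ===============:     .:-:. .-======-.        
61 ==============:.            :-====-.
```

```bash
python3 -c "
from station import ctrl
print(ctrl.finish_job())"
```

```text
the job is handed in; nothing more can be done
None
```

I handed the job in at about 29 s: the turntable was pushed to its stop first, then the scoop was hung by its ring on the hook, where it hangs still; `finish_job()` returned no verdict, joint 4 read −1.024 against its listed −1.02 limit during the hang, and I did not re-measure the bench items at the end.

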